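# Rack the pedestal posts in order of height

## Robot

A 6-joint arm with a two-finger parallel gripper is mounted at the origin on a cart in front of the work surface, level with it; the furniture and walls round the work are solid. World frame = base frame: x ahead of the robot, y to its left, z up, the work surface at z = 0. Lengths are in m, angles in rad, forces in N, time in s.
With the tool pointing down it reaches from about 0.35 to 1 m from the base axis. Payload 7.1 kg.
Tool frame: the origin (TCP) lies at the centre of the arm's flange, where the gripper is bolted on; the fingertips stand 173 mm ahead of it and the grasp point (between the pads) lies 155 mm ahead of it; z points along the fingers, y is the line along which they close (so a half turn about z gives the same grasp; the last joint's range is limited). The gripper opens to 85 mm and grips with 20 to 120 N. Pads are 22 mm wide; open, the fingers measure 114 mm over their backs; the gripper's body (76 mm by 85 mm) begins 54 mm behind the grasp point. The pads swing forward as they close: fully open they stand 13 mm farther back than shut.
Start: joints at [-1.301, 0.423, 1.63, -0, 1.089, -0.019], TCP at [0.178, -0.599, 0.405] pointing down, gripper open.
Joint ranges: [-3, 3], [-0.9, 2.11], [0.09, 2.58], [-1.31, 4.45], [0.11, 2.69], [-2.54, 2.54]. Speed limits (rad/s): [2.39, 2.39, 3.01, 3.14, 3.14, 3.14].

## Interface

Orientations are given as a unit quaternion [x, y, z, w].
In Python, from station import r, viewer gives the robot as it stands. The module is installed in compiled form; this text tells all that it offers.
- The arm moves only by the tool servo_tool, never from a script. Its argument "plan" is a list of rows, each a list of 7 numbers: the turn, a rotation vector about the tool's x, y, z in degrees, then the shift along the tool's x, y, z in mm, then the opening, from 0 (shut) to 1 (fully open). In form: [[rx, ry, rz, dx, dy, dz, hand], ...]. A call has 1 to 12 rows; each row shifts and turns the commanded pose from where the row before left it, along the tool's axes as they then stand; what a row does not reach is not made up. A row lasts 1/10 s, in which the tool goes at most 50 mm and 8.59 degrees, less where a joint would pass 70% of its speed; a pose out of reach is approached as far as the arm can. A call is refused whole if a number of a shift passes 50 or a number of a turn 8.59, either way. A call with a gripper value outside its range is refused whole. The fingers move at their own pace and stop on an object; "newtons" is the grip in N (left out, the last holds). Time passes only in rows, so rows that do not move let the fingers close. It gives the time, the measured TCP pose, the force, the opening and the grip force at its end, in the units of the state.
- r.state(): the state, without advancing time (a new reading comes with each control period).
- viewer.snapshot(name): name is "scene" or "top"; returns a dict with "frame" (480x640x3 uint8, blue, green, red), "mtx" (3x3 intrinsics, pixels), "R" (3x3) and "t" (3): a world point X has camera coordinates R X + t. Camera axes: x right, y down, z forward; pixel columns grow to the right and rows downward; lengths in m; the calibration is good to about 2 mm. A picture is of the moment at which its call begins. There is no depth.
- r.finish_job(): hands the job in; it is judged then, once.
The state is a dict: "time": time; "qpos": joint angles; "joint_vel": joint speeds; "effort": joint torques, N m; "ee_pos": TCP position; "eef_rot": TCP orientation; "ft_force": force on the tool from outside, world axes, zero at the start; "wrist_torque": the same for the moment, N m; "opening": opening from 0.0 (shut) to 1.0 (fully open); "gripper_force": force on a finger pad.
Only numpy, scipy, OpenCV 4.12 (cv2) and the standard library are available. Lean on these libraries where they do the work, as an engineer would, in place of code of your own. Each camera call takes 0.05 s, during which the arm holds its last target. There are 200 camera calls.

## Task

Put the four loose steel pedestal posts back on the storage rack, one standing upright at the middle of each round pad, in order of height: the tallest beside the rack's tall end plate, stepping down to the shortest beside the low end plate. Do not topple a post, and leave the lens mount and the round sensor where they are.

Things in the scene. Friction and masses are not known exactly. Their poses are not given: they have to be found in the camera images.
- post_a_mid (a point): the shortest of four loose steel pedestal posts: a plain upright round post 38 mm tall in all, shaft 25 mm in diameter, on a round foot 34 mm in diameter and 5 mm thick, small dark tapped hole on top, 137 g (may vary by about a third). It stands upright on the table at the start. The point is the centre of the post, half-way up (19 mm above its underside); z is the post's axis, up; the yaw means nothing
- post_b_mid (a point): the second shortest of four loose steel pedestal posts: a plain upright round post 55 mm tall in all, shaft 25 mm in diameter, on a round foot 34 mm in diameter and 5 mm thick, small dark tapped hole on top, 162 g (may vary by about a third). It stands upright on the table at the start. The point is the centre of the post, half-way up (27.5 mm above its underside); z is the post's axis, up; the yaw means nothing
- post_c_mid (a point): the second tallest of four loose steel pedestal posts: a plain upright round post 72 mm tall in all, shaft 25 mm in diameter, on a round foot 34 mm in diameter and 5 mm thick, small dark tapped hole on top, 188 g (may vary by about a third). It stands upright on the table at the start. The point is the centre of the post, half-way up (36 mm above its underside); z is the post's axis, up; the yaw means nothing
- post_d_mid (a point): the tallest of four loose steel pedestal posts: a plain upright round post 90 mm tall in all, shaft 25 mm in diameter, on a round foot 34 mm in diameter and 5 mm thick, small dark tapped hole on top, 215 g (may vary by about a third). It stands upright on the table at the start. The point is the centre of the post, half-way up (45 mm above its underside); z is the post's axis, up; the yaw means nothing
- rack: storage rack fixed to the table: a flat aluminium plate 75 x 264 mm, 8 mm thick, with four dark round rubber pads 46 mm in diameter, flush with its top, in one row along its long axis. Origin: centre of the plate's underside (on the table). y runs along the row, x across it, z up. Pad centres lie at x = 0 and y = -82.5, -27.5, +27.5 and +82.5 mm; the posts stand on the plate's top, z = 8 mm
- tall_end: the tall end plate of the rack: an upright dark steel plate 60 mm high, 70 mm wide across the rack and 6 mm thick, fixed on one end of the rack 123 mm from its middle; it may be at either end. Origin: centre of its lower edge, 8 mm above the table; it turns with the rack
- low_end: the low end plate of the rack: the same as the tall one but only 14 mm high, fixed on the opposite end of the rack. Origin: centre of its lower edge, 8 mm above the table
- lens: bystander: lens in a ring mount on a slim post with a round foot 40 mm in diameter, 88 mm tall, loose; origin under its centre. Leave it alone
- sensor: bystander: round black optical sensor head, 44 mm in diameter, 16 mm high, loose; origin under its centre. Leave it alone

How it is judged:
By the outcome, as a careful person would: the job done as asked, in the order asked, and still so for the second after the job is handed in, with the robot touching nothing.
It also fails if it takes over 88 s, if anything falls off the work surface, if the arm or the gripper's body presses on something with over 40 N, if the wrist force passes 120 N, or if a joint passes its speed limit or range.

## Working session

There is one attempt and no reset: what is moved stays moved. The work goes in short steps, Python scripts to look and compute and a tool call to move; the robot and the scene stay as the last step left them, time stands still between calls to the robot, and variables do not carry over. Pictures are saved under pics/ and viewed, at most 14 in all, crops included, and the job is handed in when it is done.

Besides the shell and the picture viewer there is one more tool, called in YAML: its name, and indented under it one key for each argument. servo_tool: Moves the arm, as the interface text tells. Its arguments: {"type":"object","properties":{"plan":{"type":"array"},"newtons":{"type":"number"}},"required":["plan"]}

```bash
mkdir -p pics
python3 - <<'E'
from station import r, viewer
import cv2,pickle
print(r.state())
d={}
for n in("scene","top"):
    s=viewer.snapshot(n); d[n]=s; cv2.imwrite(f"pics/{n}0.png",s["frame"]); print(n,s["mtx"],s["R"],s["t"])
pickle.dump(d,open("s0.pkl","wb"))
E
```

```text
{'time': 0.0, 'qpos': array([-1.30100983e+00,  4.23832498e-01,  1.63068856e+00,  1.23960715e-05,
        1.08860063e+00, -1.89955621e-02]), 'joint_vel': array([ 0.0011259 , -0.00118431, -0.00072264, -0.00078738, -0.00011047,
        0.00098771]), 'effort': array([ 1.85845647e-04, -5.57386637e+01, -2.81740773e+01, -1.57964138e-05,
        7.40025309e-03, -2.93036942e-05]), 'ee_pos': array([ 0.17794464, -0.59884136,  0.40395126]), 'eef_rot': array([ 9.89593839e-01,  1.43886932e-01, -9.01700801e-05, -7.59202192e-04]), 'ft_force': array([0.18097764, 0.22705333, 0.70441295]), 'wrist_torque': array([-0.03139981, -0.02026686, -0.00905618]), 'gripper_force': 0.0, 'opening': 0.9982696997628049}
scene [[548.81028575   0.         319.9118015 ]
 [  0.         548.81028575 236.98458976]
 [  0.           0.           1.        ]] [[-0.74687862 -0.66492452  0.00690801]
 [-0.40808275  0.45012855 -0.79426239]
 [ 0.52501504 -0.59603664 -0.60753562]] [0.3046479  0.29290257 0.57174003]
top [[567.52486546   0.         312.31022301]
 [  0.         567.52486546 231.42927586]
 [  0.           0.           1.        ]] [[ 0.01259069 -0.99985631 -0.01135078]
 [-0.99507753 -0.01141298 -0.09844006]
 [ 0.09829637  0.01253433 -0.99507825]] [-0.09543124  0.51832294  1.11393632]
```

View pics/scene0.png

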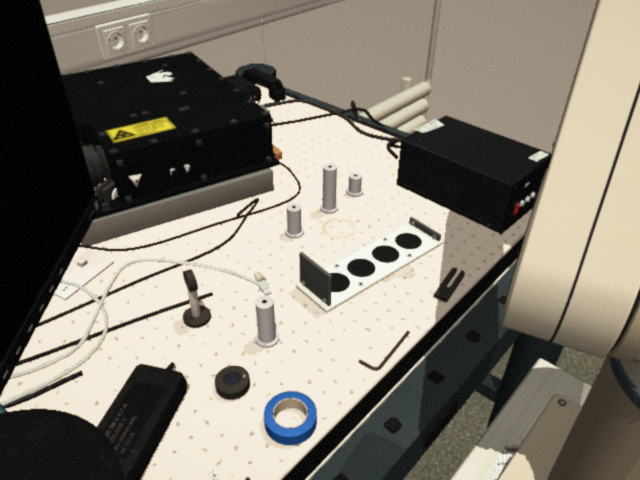

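View pics/top0.png

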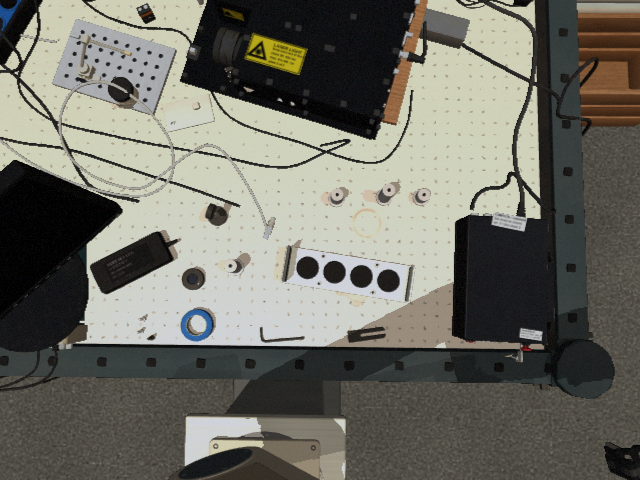

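The scene view shows the posts at about (265,320), (294,220), (330,190) and (355,184), and the tall end plate at (315,278). In the top view the same posts are at (234,266), (337,195), (388,190) and (424,195). The pads are at (307,267) to (388,281), with the tall end on the left.

Run:
```python
import cv2,pickle,numpy as np
d=pickle.load(open("s0.pkl","rb"))
def crop(n,c,w,h,k): 
    x,y=c; return cv2.resize(d[n]["frame"][y-h:y+h,x-w:x+w],None,fx=k,fy=k,interpolation=cv2.INTER_CUBIC)
A=np.hstack([crop("top",c,20,20,10)[:, :] for c in [(234,266)]]+[crop("top",(337,195),20,20,10)]);
B=np.hstack([crop("top",(388,190),20,20,10),crop("top",(424,195),20,20,10)])
C=crop("scene",(310,260),80,100,3)
C=crop("scene",(265,320),25,30,9);C2=crop("scene",(325,198),50,50,6)
cv2.imwrite("pics/t1.png",cv2.resize(np.hstack([A,B]),(800,200)) if 0 else np.vstack([A,B])[:, :800][:600] if 0 else cv2.resize(np.vstack([A,B]),(600,600)))
H=540;cv2.imwrite("pics/s1.png",cv2.resize(np.hstack([C,cv2.resize(C2,(540,540))])[:, :],(800,436)))
for n in("top","scene"):
    g=cv2.cvtColor(d[n]["frame"],cv2.COLOR_BGR2GRAY)
    m=(g<70).astype(np.uint8)
    for c in cv2.findContours(m,cv2.RETR_LIST,cv2.CHAIN_APPROX_NONE)[0]:
        a=cv2.contourArea(c)
        if 120<a<1200 and len(c)>5:
            e=cv2.fitEllipse(c)
            print(n,a,np.round(e[0],1),np.round(e[1],1))
```

```text
top 993.0 [623.5 459.9] [33.6 42.9]
top 180.0 [265.  435.9] [ 6.9 64.1]
top 215.5 [239.  386.1] [13.6 25.7]
top 188.0 [ 25.8 381.6] [ 7.  37.7]
top 261.5 [530.3 334. ] [12.4 29.2]
top 260.5 [364.8 334.2] [11.3 42. ]
top 343.0 [387.9 280.3] [20.7 21.2]
top 338.5 [192.9 278.4] [19.9 21.8]
top 342.0 [360.9 276. ] [20.9 21. ]
top 339.0 [334.  271.5] [20.5 21.1]
top 341.0 [307.  267.3] [20.7 21.1]
top 297.0 [215.9 214.5] [17.7 21.9]
top 143.0 [ 91.2 168.5] [ 26.3 240.1]
top 126.0 [114.4 135.5] [ 3.1 99.5]
top 291.0 [32.1 99.8] [ 8.4 46.6]
top 381.0 [120.3  89.3] [23.2 24.2]
top 127.5 [585.1  71.3] [ 7.2 24.9]
top 204.5 [12.1 60.8] [14.2 19.6]
top 561.0 [26.7 38.3] [15.9 48.9]
top 154.0 [145.7  13.6] [13.1 19.5]
scene 273.5 [289.2 405.2] [59.  72.6]
scene 832.0 [232.1 382.5] [31.3 33.9]
scene 302.0 [500.2 366.4] [12.3 41.9]
scene 306.5 [196.7 316.7] [18.9 25.9]
scene 125.5 [146.3 316.1] [ 2.4 88.8]
scene 156.0 [190.1 280.6] [ 9.1 23.4]
scene 362.0 [448.5 285.4] [15.1 39.3]
scene 320.0 [360.9 267.3] [15.8 26. ]
scene 1009.0 [321.8 279.9] [31.3 56. ]
scene 284.5 [385.2 253.6] [14.7 24.9]
scene 252.5 [408.  240.6] [13.3 24.5]
scene 227.5 [177.9 244.4] [ 34.6 182.4]
scene 324.5 [370.4 129.8] [ 8.7 54.6]
scene 995.0 [139.4 129.3] [16.9 87.5]
scene 299.0 [160.   76.6] [13.8 28.6]
```

View pics/t1.png

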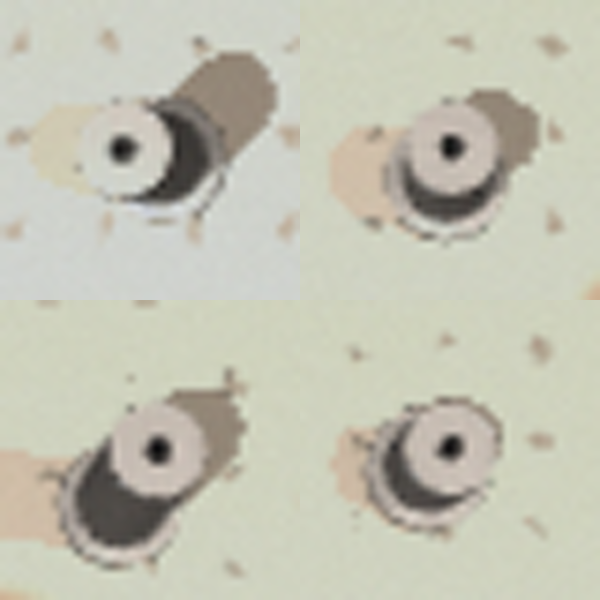

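View pics/s1.png

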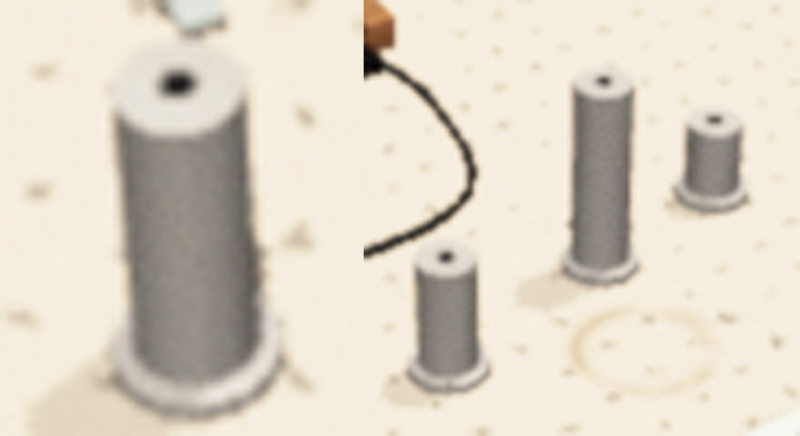

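The crops show each post's dark top hole. In the top view they are at c (230,266), b (337,194), d (389,190) and a (424,195). In the scene view they are at c (264,301.5), b (294,207), d (330,166) and a (355,175).

```bash
cat > h.py <<'E'
import cv2,numpy as np
def hole(im,p,w=4):
    g=cv2.cvtColor(im,cv2.COLOR_BGR2GRAY).astype(float);x,y=np.round(p).astype(int)
    q=g[y-w:y+w+1,x-w:x+w+1]; j,i=np.mgrid[-w:w+1,-w:w+1]
    k=np.clip(np.median(q)*.8-q,0,None)*(np.hypot(i,j)<=w-.5)
    return np.array([x+(k*i).sum()/k.sum(),y+(k*j).sum()/k.sum()])
def P(s): return s["mtx"]@np.c_[s["R"],s["t"]]
def tri(d,pt,ps):
    X=cv2.triangulatePoints(P(d["top"]),P(d["scene"]),np.array(pt,float).reshape(2,1),np.array(ps,float).reshape(2,1))
    X=(X[:3]/X[3]).ravel()
    e=max(np.linalg.norm(cv2.projectPoints(X.reshape(1,3),cv2.Rodrigues(d[n]["R"])[0],d[n]["t"],d[n]["mtx"],None)[0].ravel()-p) for n,p in(("top",pt),("scene",ps)))
    return X,e
def onplane(s,p,z):
    v=s["R"].T@np.linalg.solve(s["mtx"],[*p,1]);c=-s["R"].T@s["t"]
    return c+v*(z-c[2])/v[2]
E
python3 - <<'E'
import pickle;from h import *
d=pickle.load(open("s0.pkl","rb"));T,S=d["top"],d["scene"]
for n,pt,ps in(("a",(424,194.5),(355.3,175.3)),("b",(337,194.5),(294,207)),("c",(230.2,266),(264.3,301.5)),("d",(389,190),(330,166.3))):
    w=3; a=hole(T["frame"],pt,w);b=hole(S["frame"],ps,w)
    X,e=tri(d,a,b);print(n,a,b,X.round(4),round(e,2), [onplane(d[k],p,h).round(4)[:2] for h in [dict(a=.038,b=.055,c=.072,d=.09)[n]] for k,p in(("top",a),("scene",b))])
pt=[(307,267.3),(334,271.5),(360.9,276),(387.9,280.3)];ps=[None,(360.9,267.3),(385.2,253.6),(408,240.6)]
for a,b in zip(pt,ps):
    print("pad",onplane(T,a,.008).round(4), b and (onplane(S,b,.008).round(4),tri(d,a,b)))
for n,a in(("lens",(215,214)),("sensor",(192.9,278.4))):print(n,onplane(T,a,.01).round(3))
from scipy.spatial.transform import Rotation as R
print(R.from_quat([.98959,.14389,0,0]).as_matrix())
# box extents and tall plate
for p in[(456,218),(546,208),(456,336),(283,262),(122,210),(330,258)]:print(p,onplane(T,p,.06).round(3))
E
```

```text
a [423.64891975 194.17618313] [354.9895288 175.0052356] [ 0.5955 -0.3108  0.0357] 0.11 [array([ 0.5953, -0.3102]), array([ 0.593 , -0.3078])]
b [336.76197836 194.10020608] [293.38987342 206.50379747] [ 0.5909 -0.1369  0.0527] 0.16 [array([ 0.5908, -0.1367]), array([ 0.5883, -0.1347])]
c [229.87629548 265.38941566] [263.95294645 301.0979162 ] [0.4475 0.0674 0.0706] 0.13 [array([0.4476, 0.0673]), array([0.4463, 0.0683])]
d [388.62875027 189.59205698] [329.56717502 166.18881627] [ 0.5949 -0.2346  0.0878] 0.1 [array([ 0.5947, -0.2342]), array([ 0.5923, -0.2318])]
pad [ 0.448  -0.0791  0.008 ] None
pad [ 0.4402 -0.1339  0.008 ] (array([ 0.438 , -0.1321,  0.008 ]), (array([ 0.43997021, -0.13413563,  0.00559171]), np.float64(0.24889432262005678)))
pad [ 0.4318 -0.1882  0.008 ] (array([ 0.4298, -0.1862,  0.008 ]), (array([ 0.43164532, -0.18855208,  0.00557967]), np.float64(0.16315703417551114)))
pad [ 0.4238 -0.2427  0.008 ] (array([ 0.4219, -0.2405,  0.008 ]), (array([ 0.42364988, -0.24309424,  0.00560054]), np.float64(0.15783996364211667)))
lens [0.554 0.11  0.01 ]
sensor [0.423 0.151 0.01 ]
[[ 0.95859103  0.28478629  0.        ]
 [ 0.28478629 -0.95859103  0.        ]
 [ 0.          0.         -1.        ]]
(456, 218) [ 0.545 -0.369  0.06 ]
(546, 208) [ 0.567 -0.543  0.06 ]
(456, 336) [ 0.319 -0.366  0.06 ]
(283, 262) [ 0.456 -0.034  0.06 ]
(122, 210) [0.554 0.284 0.06 ]
(330, 258) [ 0.465 -0.125  0.06 ]
```

Heights measured from two views match the text with a constant bias of about -2 mm. The order is confirmed: d goes on pad 1 beside the tall end (+y), then c, b and a. First I turn the tool so the fingers close across the row.

servo_tool:
  plan:
    - [0, 0, -8.13, 0, 0, 0, 1]
    - [0, 0, -8.13, 0, 0, 0, 1]
    - [0, 0, -8.13, 0, 0, 0, 1]
    - [0, 0, -8.13, 0, 0, 0, 1]
    - [0, 0, -8.13, 0, 0, 0, 1]
    - [0, 0, -8.13, 0, 0, 0, 1]
    - [0, 0, -8.13, 0, 0, 0, 1]
    - [0, 0, -8.13, 0, 0, 0, 1]
    - [0, 0, 0, 0, 0, 0, 1]
  newtons: 60

```text
time: 1.0
ee_pos: [0.178, -0.599, 0.4043]
eef_rot: [0.757, 0.654, 0.0, -0.0]
ft_force: [0.4, 0.0, -0.6]
opening: 1.002
gripper_force: 0.0
```

```bash
cat > go.py <<'E'
import sys,numpy as np
from station import r
from scipy.spatial.transform import Rotation as R
G={'d':(.5935,-.233),'c':(.447,.0678),'b':(.5895,-.1357),'a':(.594,-.309),'1':(.447,-.078),'2':(.439,-.133),'3':(.4308,-.1872),'4':(.4228,-.2416)}
s=r.state();M=R.from_quat(s["eef_rot"]).as_matrix()
print(round(s["time"],2),s["ee_pos"].round(4),"z",M[:,2].round(4),"y",M[:,1].round(4),"q",s["qpos"].round(2),"F",s["ft_force"].round(1))
for k in sys.argv[1:]:
    d=np.r_[np.array(G[k])-s["ee_pos"][:2],0]; print(k,"tool shift mm",(M.T@d*1e3).round(1))
E
python3 go.py d
```

```text
1.0 [ 0.178  -0.599   0.4043] z [-2.e-04  8.e-04 -1.e+00] y [ 9.894e-01 -1.451e-01 -4.000e-04] q [-1.3   0.42  1.63 -0.    1.09 -1.16] F [ 0.4  0.  -0.6]
d tool shift mm [4.224e+02 3.580e+02 2.000e-01]
```

servo_tool:
  plan:
    - [0, 0, 0, 35.2, 29.8, 0, 1]
    - [0, 0, 0, 35.2, 29.8, 0, 1]
    - [0, 0, 0, 35.2, 29.8, 0, 1]
    - [0, 0, 0, 35.2, 29.8, 0, 1]
    - [0, 0, 0, 35.2, 29.8, 0, 1]
    - [0, 0, 0, 35.2, 29.8, 0, 1]
    - [0, 0, 0, 35.2, 29.8, 0, 1]
    - [0, 0, 0, 35.2, 29.8, 0, 1]
    - [0, 0, 0, 35.2, 29.8, 0, 1]
    - [0, 0, 0, 35.2, 29.8, 0, 1]
    - [0, 0, 0, 35.2, 29.8, 0, 1]
    - [0, 0, 0, 35.2, 29.8, 0, 1]

```text
time: 2.2
ee_pos: [0.5948, -0.232, 0.4046]
eef_rot: [0.758, 0.652, -0.0, -0.0]
ft_force: [0.5, -0.1, 0.6]
opening: 1.001
gripper_force: 0.0
```

servo_tool:
  plan:
    - [0, 0, 0, 0, 0, 0, 1]
    - [0, 0, 0, 0, 0, 0, 1]
    - [0, 0, 0, 0, 0, 0, 1]

```text
time: 2.5
ee_pos: [0.5929, -0.234, 0.4043]
eef_rot: [0.758, 0.653, -0.0, -0.0]
ft_force: [-0.3, -0.3, -0.5]
opening: 0.999
gripper_force: 0.0
```

```bash
python3 go.py d
```

```text
2.5 [ 0.5929 -0.234   0.4043] z [-1.1e-03  2.0e-04 -1.0e+00] y [ 0.9889 -0.1484 -0.0011] q [-0.39  0.44  1.6  -0.    1.1  -0.25] F [-0.3 -0.3 -0.5]
d tool shift mm [ 1.   0.4 -0. ]
```

servo_tool:
  plan:
    - [0, 0, 0, 1, 0.4, 40, 1]
    - [0, 0, 0, 0, 0, 45, 1]
    - [0, 0, 0, 0, 0, 40, 1]
    - [0, 0, 0, 0, 0, 35, 1]
    - [0, 0, 0, 0, 0, 25, 1]
    - [0, 0, 0, 0, 0, 16, 1]
    - [0, 0, 0, 0, 0, 0, 1]
    - [0, 0, 0, 0, 0, 0, 1]

```text
time: 3.3
ee_pos: [0.5941, -0.2334, 0.2045]
eef_rot: [0.758, 0.653, 0.0, 0.0]
ft_force: [1.0, -0.1, 0.5]
opening: 0.998
gripper_force: 0.0
```

```bash
python3 go.py d
python3 - <<'E'
from station import viewer
import cv2,numpy as np
a=viewer.snapshot("scene")["frame"][100:300,220:440];b=viewer.snapshot("top")["frame"][100:300,280:500]
cv2.imwrite("pics/g1.png",cv2.resize(np.hstack([a,b]),(800,364)))
E
```

```text
3.3 [ 0.5941 -0.2334  0.2045] z [ 7.e-04 -3.e-04 -1.e+00] y [ 9.890e-01 -1.477e-01  7.000e-04] q [-0.39  0.71  1.69 -0.    0.75 -0.24] F [ 1.  -0.1  0.5]
d tool shift mm [ 0.3 -0.7 -0. ]
```

View pics/g1.png

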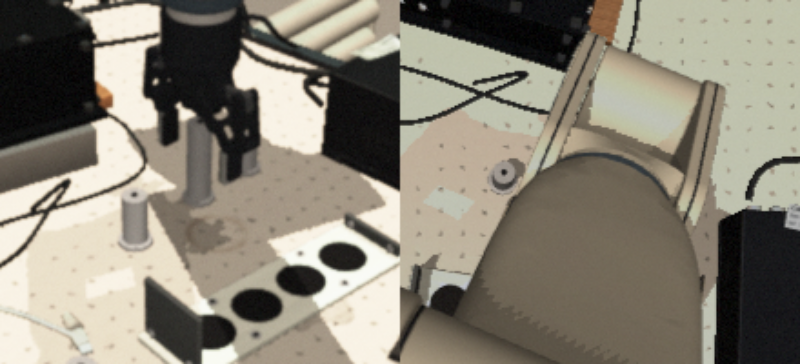

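The fingers stand on both sides of post d (about (200,160) in the crop), with other posts clear. I close and lift.

servo_tool:
  plan:
    - [0, 0, 0, 0, 0, 0, 0.6]
    - [0, 0, 0, 0, 0, 0, 0.45]
    - [0, 0, 0, 0, 0, 0, 0.35]
    - [0, 0, 0, 0, 0, 0, 0.25]
    - [0, 0, 0, 0, 0, 0, 0]
    - [0, 0, 0, 0, 0, 0, 0]
    - [0, 0, 0, 0, 0, 0, 0]
    - [0, 0, 0, 0, 0, 0, 0]

```text
time: 4.2
ee_pos: [0.5944, -0.2326, 0.2042]
eef_rot: [0.757, 0.653, 0.0, 0.0]
ft_force: [-0.5, 1.1, 5.4]
opening: 0.274
gripper_force: 58.6
```

servo_tool:
  plan:
    - [0, 0, 0, 0, 0, -10, 0]
    - [0, 0, 0, 0, 0, -25, 0]
    - [0, 0, 0, 0, 0, -35, 0]
    - [0, 0, 0, 0, 0, -35, 0]
    - [0, 0, 0, 0, 0, -15, 0]
    - [0, 0, 0, 0, 0, 0, 0]
    - [0, 0, 0, 0, 0, 0, 0]

```text
time: 4.9
ee_pos: [0.5935, -0.2324, 0.3226]
eef_rot: [0.757, 0.653, -0.0, -0.001]
ft_force: [0.1, 0.7, -3.4]
opening: 0.275
gripper_force: 59.0
```

```bash
python3 go.py 1
```

```text
4.9 [ 0.5935 -0.2324  0.3226] z [-1.6e-03  6.0e-04 -1.0e+00] y [ 0.9892 -0.1464 -0.0016] q [-0.39  0.54  1.65  0.    0.95 -0.25] F [ 0.1  0.7 -3.4]
1 tool shift mm [ 131.3 -167.6    0.3]
```

servo_tool:
  plan:
    - [0, 0, 0, 12, -15, 0, 0]
    - [0, 0, 0, 24, -30, 0, 0]
    - [0, 0, 0, 24, -31, 0, 0]
    - [0, 0, 0, 24, -31, 0, 0]
    - [0, 0, 0, 24, -31, 0, 0]
    - [0, 0, 0, 15, -20, 0, 0]
    - [0, 0, 0, 8.3, -9.6, 0, 0]
    - [0, 0, 0, 0, 0, 0, 0]
    - [0, 0, 0, 0, 0, 0, 0]
    - [0, 0, 0, 0, 0, 0, 0]

```text
time: 5.9
ee_pos: [0.4487, -0.0789, 0.3236]
eef_rot: [0.757, 0.653, 0.0, 0.0]
ft_force: [-0.5, 0.3, -3.1]
opening: 0.273
gripper_force: 59.4
```

```bash
python3 go.py 1
python3 - <<'E'
from station import viewer
import cv2,numpy as np
a=viewer.snapshot("scene")["frame"][130:330,220:480]
cv2.imwrite("pics/g2.png",cv2.resize(a,None,fx=3,fy=3,interpolation=2))
E
```

```text
5.9 [ 0.4487 -0.0789  0.3236] z [ 9.e-04 -3.e-04 -1.e+00] y [ 9.892e-01 -1.468e-01  9.000e-04] q [-0.2   0.3   2.06 -0.    0.78 -0.05] F [-0.5  0.3 -3.1]
1 tool shift mm [ 0.7 -1.8 -0. ]
```

View pics/g2.png

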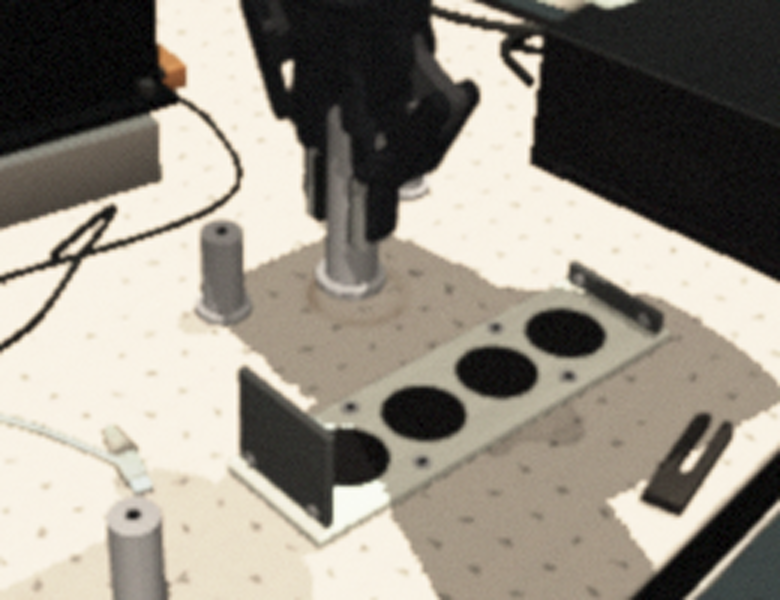

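Post d is held upright above the pad row, with its foot at about (337,222) in full-frame pixels. I lower it until just above the plate.

servo_tool:
  plan:
    - [0, 0, 0, 0.6, -1.4, 15, 0]
    - [0, 0, 0, 0, 0, 30, 0]
    - [0, 0, 0, 0, 0, 30, 0]
    - [0, 0, 0, 0, 0, 18, 0]
    - [0, 0, 0, 0, 0, 8, 0]
    - [0, 0, 0, 0, 0, 4, 0]
    - [0, 0, 0, 0, 0, 0, 0]
    - [0, 0, 0, 0, 0, 0, 0]
    - [0, 0, 0, 0, 0, 0, 0]

```text
time: 6.85
ee_pos: [0.4467, -0.0775, 0.2195]
eef_rot: [0.757, 0.653, 0.001, 0.001]
ft_force: [-0.6, -0.1, -2.0]
opening: 0.272
gripper_force: 59.3
```

```bash
python3 go.py 1
```

```text
6.85 [ 0.4467 -0.0775  0.2195] z [ 1.8e-03 -3.0e-04 -1.0e+00] y [ 0.9892 -0.1464  0.0018] q [-0.2   0.51  2.1   0.    0.53 -0.05] F [-0.6 -0.1 -2. ]
1 tool shift mm [-0.4  0.4  0. ]
```

servo_tool:
  plan:
    - [0, 0, 0, 0, 0, 3, 0]
    - [0, 0, 0, 0, 0, 2, 0]
    - [0, 0, 0, 0, 0, 1, 0]
    - [0, 0, 0, 0, 0, 1, 0]
    - [0, 0, 0, 0, 0, 0, 0]
    - [0, 0, 0, 0, 0, 0, 0]

```text
time: 7.45
ee_pos: [0.4462, -0.0774, 0.2121]
eef_rot: [0.757, 0.653, 0.0, 0.0]
ft_force: [-1.8, 0.6, 5.6]
opening: 0.268
gripper_force: 60.2
```

servo_tool:
  plan:
    - [0, 0, 0, 0, 0, 0, 0.3]
    - [0, 0, 0, 0, 0, 0, 0.4]
    - [0, 0, 0, 0, 0, 0, 0.6]
    - [0, 0, 0, 0, 0, 0, 1]
    - [0, 0, 0, 0, 0, 0, 1]
    - [0, 0, 0, 0, 0, 0, 1]
    - [0, 0, 0, 0, 0, -20, 1]
    - [0, 0, 0, 0, 0, -40, 1]
    - [0, 0, 0, 0, 0, -45, 1]
    - [0, 0, 0, 0, 0, -45, 1]
    - [0, 0, 0, 0, 0, -10, 1]

```text
time: 8.55
ee_pos: [0.4474, -0.0777, 0.3762]
eef_rot: [0.757, 0.653, 0.002, 0.003]
ft_force: [0.4, -0.0, -1.0]
opening: 0.997
gripper_force: 0.0
```

```bash
python3 go.py c
python3 - <<'E'
from station import viewer
import cv2,numpy as np
a=viewer.snapshot("scene")["frame"][130:360,200:460]
cv2.imwrite("pics/g3.png",cv2.resize(a,None,fx=2.5,fy=2.5,interpolation=2))
E
```

```text
8.55 [ 0.4474 -0.0777  0.3762] z [ 0.0079 -0.0016 -1.    ] y [ 0.9892 -0.1463  0.008 ] q [-0.2   0.21  2.02 -0.    0.9  -0.05] F [ 0.4 -0.  -1. ]
c tool shift mm [143.8 -21.7  -0.2]
```

View pics/g3.png

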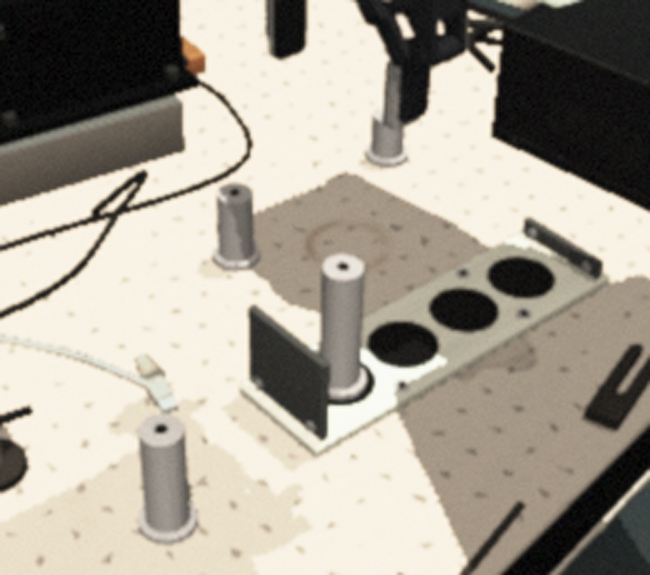

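Post d stands on pad 1 with the hole at about (337.6,236.4), and black pad is visible around its foot. I go on to c.

servo_tool:
  plan:
    - [0, 0, 0, 30, -4, 0, 1]
    - [0, 0, 0, 40, -6, 0, 1]
    - [0, 0, 0, 40, -6, 0, 1]
    - [0, 0, 0, 33.8, -5.7, 0, 1]
    - [0, 0, 0, 0, 0, 0, 1]
    - [0, 0, 0, 0, 0, 0, 1]
    - [0, 0, 0, 0, 0, 30, 1]
    - [0, 0, 0, 0, 0, 45, 1]
    - [0, 0, 0, 0, 0, 0, 1]
    - [0, 0, 0, 0, 0, 0, 1]

```text
time: 9.6
ee_pos: [0.4456, 0.0671, 0.2962]
eef_rot: [0.758, 0.653, -0.001, -0.001]
ft_force: [-0.1, 0.1, -0.0]
opening: 1.0
gripper_force: 0.0
```

```bash
python3 go.py c
python3 - <<'E'
from station import viewer;from h import *
s=viewer.snapshot("scene")
h=hole(s["frame"],(337.4,236.2),3);X=onplane(s,h,.098);print("d hole",h,X, "pad1 scene-frame expected ~(.4460,-.0772)")
E
```

```text
9.6 [0.4456 0.0671 0.2962] z [-3.5e-03 -5.0e-04 -1.0e+00] y [ 0.989  -0.1476 -0.0034] q [ 0.12  0.35  2.08 -0.    0.72  0.27] F [-0.1  0.1 -0. ]
c tool shift mm [ 0.9  1.3 -0. ]
d hole [336.76551724 236.11494253] [ 0.44495534 -0.07718009  0.098     ] pad1 scene-frame expected ~(.4460,-.0772)
```

servo_tool:
  plan:
    - [0, 0, 0, 0.9, 1.2, 20, 1]
    - [0, 0, 0, 0, 0, 35, 1]
    - [0, 0, 0, 0, 0, 30, 1]
    - [0, 0, 0, 0, 0, 14, 1]
    - [0, 0, 0, 0, 0, 0, 0.6]
    - [0, 0, 0, 0, 0, 0, 0.45]
    - [0, 0, 0, 0, 0, 0, 0.35]
    - [0, 0, 0, 0, 0, 0, 0.25]
    - [0, 0, 0, 0, 0, 0, 0]
    - [0, 0, 0, 0, 0, 0, 0]
    - [0, 0, 0, 0, 0, 0, 0]
    - [0, 0, 0, 0, 0, 0, 0]

```text
time: 10.85
ee_pos: [0.4477, 0.0688, 0.1991]
eef_rot: [0.757, 0.653, 0.001, 0.001]
ft_force: [-1.4, -0.4, 10.7]
opening: 0.271
gripper_force: 58.1
```

servo_tool:
  plan:
    - [0, 0, 0, 0, 0, -10, 0]
    - [0, 0, 0, 0, 0, -25, 0]
    - [0, 0, 0, 0, 0, -40, 0]
    - [0, 0, 0, 0, 0, -40, 0]
    - [0, 0, 0, 0, 0, -20, 0]
    - [0, 0, 0, 0, 0, -10, 0]
    - [0, 0, 0, 0, 0, 0, 0]
    - [0, 0, 0, 0, 0, 0, 0]

```text
time: 11.65
ee_pos: [0.4466, 0.0687, 0.3421]
eef_rot: [0.757, 0.653, -0.001, -0.0]
ft_force: [-0.6, 0.4, -1.8]
opening: 0.272
gripper_force: 59.0
```

```bash
python3 go.py 2
```

```text
11.65 [0.4466 0.0687 0.3421] z [-1.2e-03 -1.0e-04 -1.0e+00] y [ 0.9892 -0.1463 -0.0012] q [0.13 0.27 2.05 0.   0.83 0.27] F [-0.6  0.4 -1.8]
2 tool shift mm [-200.6   22.     0. ]
```

servo_tool:
  plan:
    - [0, 0, 0, -18, 2, 0, 0]
    - [0, 0, 0, -36, 4, 0, 0]
    - [0, 0, 0, -40, 4, 0, 0]
    - [0, 0, 0, -40, 4, 0, 0]
    - [0, 0, 0, -36, 4, 0, 0]
    - [0, 0, 0, -20, 2.5, 0, 0]
    - [0, 0, 0, -10.6, 1.5, 0, 0]
    - [0, 0, 0, 0, 0, 0, 0]
    - [0, 0, 0, 0, 0, 0, 0]
    - [0, 0, 0, 0, 0, 0, 0]

```text
time: 12.65
ee_pos: [0.4394, -0.1319, 0.3423]
eef_rot: [0.757, 0.654, -0.0, -0.001]
ft_force: [0.5, -0.1, -1.6]
opening: 0.271
gripper_force: 59.0
```

```bash
python3 go.py 2
```

```text
12.65 [ 0.4394 -0.1319  0.3423] z [-1.e-03  5.e-04 -1.e+00] y [ 0.9894 -0.1452 -0.001 ] q [-0.32  0.28  2.04  0.    0.83 -0.17] F [ 0.5 -0.1 -1.6]
2 tool shift mm [-1.1 -0.3 -0. ]
```

servo_tool:
  plan:
    - [0, 0, 0, -1, 0, 20, 0]
    - [0, 0, 0, 0, 0, 35, 0]
    - [0, 0, 0, 0, 0, 35, 0]
    - [0, 0, 0, 0, 0, 24, 0]
    - [0, 0, 0, 0, 0, 10, 0]
    - [0, 0, 0, 0, 0, 4, 0]
    - [0, 0, 0, 0, 0, 0, 0]
    - [0, 0, 0, 0, 0, 0, 0]
    - [0, 0, 0, 0, 0, 0, 0]

```text
time: 13.55
ee_pos: [0.4399, -0.134, 0.2158]
eef_rot: [0.757, 0.653, 0.001, 0.001]
ft_force: [0.5, -0.3, -1.8]
opening: 0.272
gripper_force: 59.0
```

servo_tool:
  plan:
    - [0, 0, 0, 0, 0, 2, 0]
    - [0, 0, 0, 0, 0, 2, 0]
    - [0, 0, 0, 0, 0, 1, 0]
    - [0, 0, 0, 0, 0, 1, 0]
    - [0, 0, 0, 0, 0, 0, 0]
    - [0, 0, 0, 0, 0, 0, 0]

```text
time: 14.15
ee_pos: [0.4394, -0.1339, 0.2086]
eef_rot: [0.757, 0.653, -0.0, -0.0]
ft_force: [0.2, 0.1, -2.4]
opening: 0.272
gripper_force: 59.0
```

```bash
python3 go.py 2
```

```text
14.15 [ 0.4394 -0.1339  0.2086] z [-2.e-04  1.e-04 -1.e+00] y [ 9.892e-01 -1.463e-01 -2.000e-04] q [-0.32  0.54  2.09 -0.    0.52 -0.17] F [ 0.2  0.1 -2.4]
2 tool shift mm [ 0.9 -0.5  0. ]
```

No contact yet, so I go down another 2 mm.

servo_tool:
  plan:
    - [0, 0, 0, 0.5, -0.3, 1, 0]
    - [0, 0, 0, 0, 0, 1, 0]
    - [0, 0, 0, 0, 0, 0, 0]
    - [0, 0, 0, 0, 0, 0, 0]

```text
time: 14.55
ee_pos: [0.4391, -0.1334, 0.2071]
eef_rot: [0.757, 0.653, 0.0, 0.0]
ft_force: [-2.3, 0.6, 6.5]
opening: 0.27
gripper_force: 60.1
```

servo_tool:
  plan:
    - [0, 0, 0, 0, 0, 0, 0.3]
    - [0, 0, 0, 0, 0, 0, 0.4]
    - [0, 0, 0, 0, 0, 0, 0.6]
    - [0, 0, 0, 0, 0, 0, 1]
    - [0, 0, 0, 0, 0, 0, 1]
    - [0, 0, 0, 0, 0, 0, 1]
    - [0, 0, 0, 0, 0, -20, 1]
    - [0, 0, 0, 0, 0, -40, 1]
    - [0, 0, 0, 0, 0, -45, 1]
    - [0, 0, 0, 0, 0, -20, 1]
    - [0, 0, 0, 0, 0, 0, 1]
    - [0, 0, 0, 0, 0, 0, 1]

```text
time: 15.75
ee_pos: [0.439, -0.1333, 0.3318]
eef_rot: [0.757, 0.653, 0.0, 0.0]
ft_force: [-0.5, 0.3, 0.2]
opening: 1.003
gripper_force: 0.0
```

```bash
python3 go.py b
```

```text
15.75 [ 0.439  -0.1333  0.3318] z [ 7.e-04 -2.e-04 -1.e+00] y [ 9.892e-01 -1.463e-01  7.000e-04] q [-0.32  0.29  2.04  0.    0.8  -0.17] F [-0.5  0.3  0.2]
b tool shift mm [1.970e+01 1.493e+02 1.000e-01]
```

servo_tool:
  plan:
    - [0, 0, 0, 4.7, 35, 0, 1]
    - [0, 0, 0, 5, 40, 0, 1]
    - [0, 0, 0, 5, 40, 0, 1]
    - [0, 0, 0, 5, 34.3, 0, 1]
    - [0, 0, 0, 0, 0, 0, 1]
    - [0, 0, 0, 0, 0, 0, 1]
    - [0, 0, 0, 0, 0, 30, 1]
    - [0, 0, 0, 0, 0, 20, 1]
    - [0, 0, 0, 0, 0, 0, 1]
    - [0, 0, 0, 0, 0, 0, 1]

```text
time: 16.75
ee_pos: [0.5887, -0.1357, 0.2812]
eef_rot: [0.757, 0.653, -0.001, -0.001]
ft_force: [-0.4, 0.0, 0.0]
opening: 1.002
gripper_force: 0.0
```

```bash
python3 go.py b;  python3 - <<'E'
from station import viewer
import cv2,numpy as np
a=viewer.snapshot("scene")["frame"][130:360,200:460]
cv2.imwrite("pics/g4.png",cv2.resize(a,None,fx=2.5,fy=2.5,interpolation=2))
E
```

```text
16.75 [ 0.5887 -0.1357  0.2812] z [-2.4e-03  6.0e-04 -1.0e+00] y [ 0.9892 -0.1466 -0.0025] q [-0.25  0.55  1.75 -0.    0.84 -0.1 ] F [-0.4  0.   0. ]
b tool shift mm [ 0.2  0.8 -0. ]
```

View pics/g4.png

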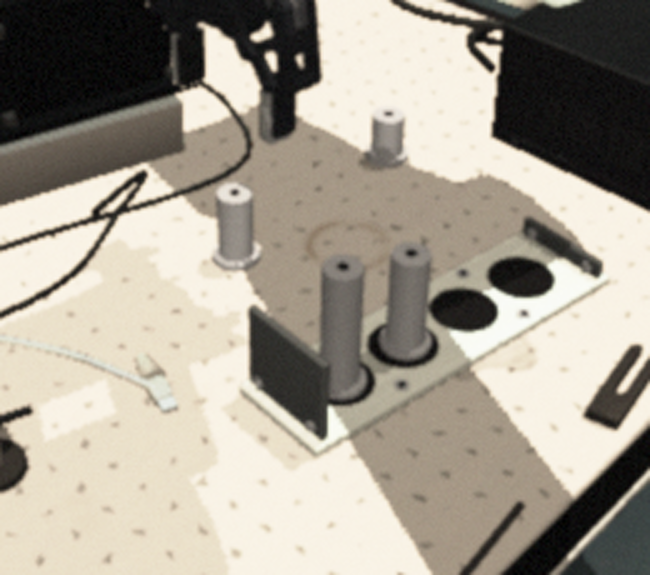

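Posts d and c both stand centred on pads 1 and 2 (black rings visible around their feet), and b is untouched under the gripper. I pick b.

servo_tool:
  plan:
    - [0, 0, 0, 0.2, 0.8, 20, 1]
    - [0, 0, 0, 0, 0, 32, 1]
    - [0, 0, 0, 0, 0, 26, 1]
    - [0, 0, 0, 0, 0, 14, 1]
    - [0, 0, 0, 0, 0, 0, 0.6]
    - [0, 0, 0, 0, 0, 0, 0.45]
    - [0, 0, 0, 0, 0, 0, 0.35]
    - [0, 0, 0, 0, 0, 0, 0.25]
    - [0, 0, 0, 0, 0, 0, 0]
    - [0, 0, 0, 0, 0, 0, 0]
    - [0, 0, 0, 0, 0, 0, 0]
    - [0, 0, 0, 0, 0, 0, 0]

```text
time: 18.0
ee_pos: [0.5911, -0.1358, 0.1912]
eef_rot: [0.757, 0.653, 0.001, 0.001]
ft_force: [-0.5, -0.2, 6.0]
opening: 0.272
gripper_force: 58.5
```

servo_tool:
  plan:
    - [0, 0, 0, 0, 0, -10, 0]
    - [0, 0, 0, 0, 0, -25, 0]
    - [0, 0, 0, 0, 0, -40, 0]
    - [0, 0, 0, 0, 0, -35, 0]
    - [0, 0, 0, 0, 0, -10, 0]
    - [0, 0, 0, 0, 0, 0, 0]
    - [0, 0, 0, 0, 0, 0, 0]

```text
time: 18.7
ee_pos: [0.5899, -0.1355, 0.3089]
eef_rot: [0.757, 0.653, -0.0, -0.001]
ft_force: [-0.6, 1.1, -2.5]
opening: 0.269
gripper_force: 59.0
```

```bash
python3 go.py 3
```

```text
18.7 [ 0.5899 -0.1355  0.3089] z [-1.4e-03  4.0e-04 -1.0e+00] y [ 0.9892 -0.1463 -0.0014] q [-0.25  0.52  1.74  0.    0.89 -0.1 ] F [-0.6  1.1 -2.5]
3 tool shift mm [ -74.4 -149.9    0.2]
```

servo_tool:
  plan:
    - [0, 0, 0, -8, -16, 0, 0]
    - [0, 0, 0, -16, -32, 0, 0]
    - [0, 0, 0, -18, -36, 0, 0]
    - [0, 0, 0, -16, -32, 0, 0]
    - [0, 0, 0, -10, -22, 0, 0]
    - [0, 0, 0, -6.4, -11.9, 0, 0]
    - [0, 0, 0, 0, 0, 0, 0]
    - [0, 0, 0, 0, 0, 0, 0]
    - [0, 0, 0, 0, 0, 0, 0]

```text
time: 19.6
ee_pos: [0.4325, -0.1873, 0.3096]
eef_rot: [0.757, 0.654, 0.0, 0.0]
ft_force: [-0.6, 0.8, -1.9]
opening: 0.278
gripper_force: 59.2
```

```bash
python3 go.py 3
```

```text
19.6 [ 0.4325 -0.1873  0.3096] z [ 7.e-04 -2.e-04 -1.e+00] y [ 9.893e-01 -1.458e-01  8.000e-04] q [-0.43  0.35  2.03  0.    0.76 -0.29] F [-0.6  0.8 -1.9]
3 tool shift mm [-0.1 -1.7 -0. ]
```

servo_tool:
  plan:
    - [0, 0, 0, 0, -1.4, 15, 0]
    - [0, 0, 0, 0, 0, 30, 0]
    - [0, 0, 0, 0, 0, 30, 0]
    - [0, 0, 0, 0, 0, 18, 0]
    - [0, 0, 0, 0, 0, 8, 0]
    - [0, 0, 0, 0, 0, 3, 0]
    - [0, 0, 0, 0, 0, 0, 0]
    - [0, 0, 0, 0, 0, 0, 0]
    - [0, 0, 0, 0, 0, 0, 0]

```text
time: 20.5
ee_pos: [0.4304, -0.1873, 0.2066]
eef_rot: [0.757, 0.653, 0.0, 0.001]
ft_force: [-0.2, 0.0, -1.9]
opening: 0.272
gripper_force: 59.2
```

servo_tool:
  plan:
    - [0, 0, 0, 0, 0, 2, 0]
    - [0, 0, 0, 0, 0, 2, 0]
    - [0, 0, 0, 0, 0, 1, 0]
    - [0, 0, 0, 0, 0, 0, 0]
    - [0, 0, 0, 0, 0, 0, 0]

```text
time: 21.0
ee_pos: [0.43, -0.1871, 0.2007]
eef_rot: [0.757, 0.653, -0.0, -0.0]
ft_force: [0.1, 0.7, -1.4]
opening: 0.275
gripper_force: 59.2
```

```bash
python3 go.py 3
```

```text
21.0 [ 0.43   -0.1871  0.2007] z [-2.e-04  1.e-04 -1.e+00] y [ 9.892e-01 -1.464e-01 -2.000e-04] q [-0.44  0.56  2.07  0.    0.51 -0.29] F [ 0.1  0.7 -1.4]
3 tool shift mm [ 0.1  0.8 -0. ]
```

servo_tool:
  plan:
    - [0, 0, 0, 0, 0.6, 1, 0]
    - [0, 0, 0, 0, 0, 1, 0]
    - [0, 0, 0, 0, 0, 0, 0]
    - [0, 0, 0, 0, 0, 0, 0]

```text
time: 21.4
ee_pos: [0.4307, -0.1873, 0.1992]
eef_rot: [0.757, 0.653, 0.0, 0.0]
ft_force: [-2.2, 0.1, 6.2]
opening: 0.275
gripper_force: 60.1
```

servo_tool:
  plan:
    - [0, 0, 0, 0, 0, 0, 0.3]
    - [0, 0, 0, 0, 0, 0, 0.4]
    - [0, 0, 0, 0, 0, 0, 0.6]
    - [0, 0, 0, 0, 0, 0, 1]
    - [0, 0, 0, 0, 0, 0, 1]
    - [0, 0, 0, 0, 0, 0, 1]
    - [0, 0, 0, 0, 0, -20, 1]
    - [0, 0, 0, 0, 0, -40, 1]
    - [0, 0, 0, 0, 0, -45, 1]
    - [0, 0, 0, 0, 0, -15, 1]
    - [0, 0, 0, 0, 0, 0, 1]
    - [0, 0, 0, 0, 0, 0, 1]

```text
time: 22.6
ee_pos: [0.4303, -0.1871, 0.3186]
eef_rot: [0.757, 0.653, 0.0, 0.0]
ft_force: [0.1, 0.1, 0.2]
opening: 0.997
gripper_force: 0.0
```

```bash
python3 go.py a
```

```text
22.6 [ 0.4303 -0.1871  0.3186] z [ 3.e-04 -1.e-04 -1.e+00] y [ 9.892e-01 -1.463e-01  3.000e-04] q [-0.44  0.33  2.03  0.    0.78 -0.29] F [0.1 0.1 0.2]
a tool shift mm [-9.660e+01  1.797e+02  1.000e-01]
```

servo_tool:
  plan:
    - [0, 0, 0, -16, 30, 0, 1]
    - [0, 0, 0, -21, 40, 0, 1]
    - [0, 0, 0, -21, 40, 0, 1]
    - [0, 0, 0, -21, 40, 0, 1]
    - [0, 0, 0, -17.6, 29.7, 0, 1]
    - [0, 0, 0, 0, 0, 0, 1]
    - [0, 0, 0, 0, 0, 20, 1]
    - [0, 0, 0, 0, 0, 20, 1]
    - [0, 0, 0, 0, 0, 0, 1]
    - [0, 0, 0, 0, 0, 0, 1]

```text
time: 23.6
ee_pos: [0.5935, -0.3085, 0.2773]
eef_rot: [0.757, 0.653, -0.001, -0.002]
ft_force: [0.4, -1.0, 1.0]
opening: 1.005
gripper_force: 0.0
```

```bash
python3 go.py a;  python3 - <<'E'
from station import viewer
import cv2,numpy as np
a=viewer.snapshot("scene")["frame"][90:310,270:530]
cv2.imwrite("pics/g5.png",cv2.resize(a,None,fx=2.5,fy=2.5,interpolation=2))
E
```

```text
23.6 [ 0.5935 -0.3085  0.2773] z [-0.0029  0.0016 -1.    ] y [ 0.9892 -0.1462 -0.0032] q [-0.5   0.64  1.6   0.    0.91 -0.35] F [ 0.4 -1.   1. ]
a tool shift mm [-0.4  0.6 -0. ]
```

View pics/g5.png

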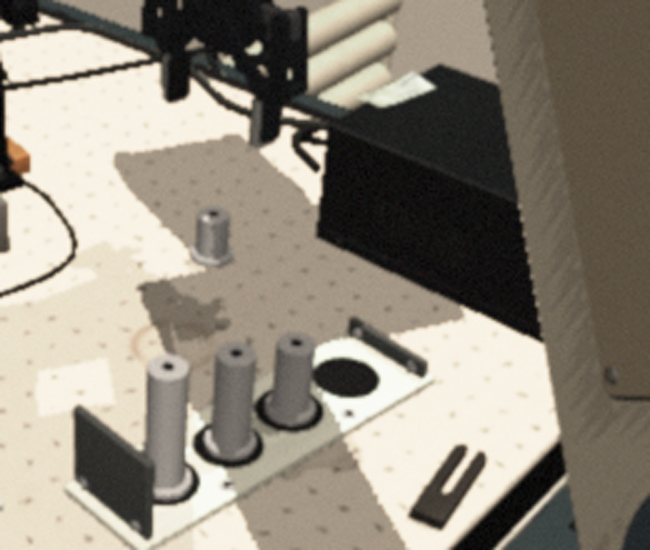

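Posts d, c and b are centred on pads 1–3. The box's near vertical edge runs from (397,185) at its base to (405,140) at its top in full-frame pixels, so I check clearance.

Run:
```python
import pickle;from h import *
d=pickle.load(open("s0.pkl","rb"));S=d["scene"]
print(onplane(S,(397.2,184.8),0))
for z in(.06,.08,.1,.12):print(z,onplane(S,(402,140),z), onplane(S,(405,140),z))
```

```text
[ 0.54599061 -0.38559855  0.        ]
0.06 [ 0.58619481 -0.44957499  0.06      ] [ 0.58170219 -0.4536833   0.06      ]
0.08 [ 0.56536784 -0.41632167  0.08      ] [ 0.56104871 -0.42027133  0.08      ]
0.1 [ 0.54454086 -0.38306836  0.1       ] [ 0.54039524 -0.38685935  0.1       ]
0.12 [ 0.52371389 -0.34981504  0.12      ] [ 0.51974176 -0.35344738  0.12      ]
```

servo_tool:
  plan:
    - [0, 0, 0, -0.4, 0.5, 20, 1]
    - [0, 0, 0, 0, 0, 32, 1]
    - [0, 0, 0, 0, 0, 26, 1]
    - [0, 0, 0, 0, 0, 12, 1]
    - [0, 0, 0, 0, 0, 5, 1]
    - [0, 0, 0, 0, 0, 0, 0.6]
    - [0, 0, 0, 0, 0, 0, 0.45]
    - [0, 0, 0, 0, 0, 0, 0.35]
    - [0, 0, 0, 0, 0, 0, 0.25]
    - [0, 0, 0, 0, 0, 0, 0]
    - [0, 0, 0, 0, 0, 0, 0]
    - [0, 0, 0, 0, 0, 0, 0]

```text
time: 24.85
ee_pos: [0.5951, -0.3098, 0.1849]
eef_rot: [0.757, 0.653, 0.0, 0.001]
ft_force: [-0.5, 0.4, 6.3]
opening: 0.267
gripper_force: 58.6
```

servo_tool:
  plan:
    - [0, 0, 0, 0, 0, -10, 0]
    - [0, 0, 0, 0, 0, -25, 0]
    - [0, 0, 0, 0, 0, -40, 0]
    - [0, 0, 0, 0, 0, -35, 0]
    - [0, 0, 0, 0, 0, -10, 0]
    - [0, 0, 0, 0, 0, 0, 0]
    - [0, 0, 0, 0, 0, 0, 0]

```text
time: 25.55
ee_pos: [0.5941, -0.3092, 0.3025]
eef_rot: [0.757, 0.653, -0.0, -0.001]
ft_force: [-1.2, 1.0, -2.8]
opening: 0.267
gripper_force: 58.9
```

```bash
python3 go.py 4
```

```text
25.55 [ 0.5941 -0.3092  0.3025] z [-1.7e-03  9.0e-04 -1.0e+00] y [ 0.9892 -0.1463 -0.0018] q [-0.5   0.61  1.59 -0.    0.95 -0.35] F [-1.2  1.  -2.8]
4 tool shift mm [  41.8 -179.3    0.4]
```

servo_tool:
  plan:
    - [0, 0, 0, 4, -16, 0, 0]
    - [0, 0, 0, 8, -34, 0, 0]
    - [0, 0, 0, 9, -40, 0, 0]
    - [0, 0, 0, 9, -40, 0, 0]
    - [0, 0, 0, 7, -30, 0, 0]
    - [0, 0, 0, 4.8, -19.3, 0, 0]
    - [0, 0, 0, 0, 0, 0, 0]
    - [0, 0, 0, 0, 0, 0, 0]
    - [0, 0, 0, 0, 0, 0, 0]

```text
time: 26.45
ee_pos: [0.4244, -0.2424, 0.3033]
eef_rot: [0.757, 0.653, 0.0, 0.0]
ft_force: [-0.4, 0.3, -2.0]
opening: 0.266
gripper_force: 59.2
```

```bash
python3 go.py 4
```

```text
26.45 [ 0.4244 -0.2424  0.3033] z [ 2.e-04 -1.e-04 -1.e+00] y [ 9.893e-01 -1.462e-01  3.000e-04] q [-0.54  0.38  2.    0.    0.76 -0.4 ] F [-0.4  0.3 -2. ]
4 tool shift mm [ 0.6 -1.7 -0. ]
```

Target contact is at TCP z ≈ 0.193, which is 110 mm down.

servo_tool:
  plan:
    - [0, 0, 0, 0.6, -1.1, 15, 0]
    - [0, 0, 0, 0, 0, 30, 0]
    - [0, 0, 0, 0, 0, 30, 0]
    - [0, 0, 0, 0, 0, 18, 0]
    - [0, 0, 0, 0, 0, 8, 0]
    - [0, 0, 0, 0, 0, 3, 0]
    - [0, 0, 0, 0, 0, 0, 0]
    - [0, 0, 0, 0, 0, 0, 0]
    - [0, 0, 0, 0, 0, 0, 0]

```text
time: 27.35
ee_pos: [0.4228, -0.2414, 0.2006]
eef_rot: [0.757, 0.653, 0.0, 0.001]
ft_force: [-0.0, 0.0, -1.8]
opening: 0.265
gripper_force: 59.1
```

servo_tool:
  plan:
    - [0, 0, 0, 0, 0, 2, 0]
    - [0, 0, 0, 0, 0, 2, 0]
    - [0, 0, 0, 0, 0, 1, 0]
    - [0, 0, 0, 0, 0, 0, 0]
    - [0, 0, 0, 0, 0, 0, 0]

```text
time: 27.85
ee_pos: [0.4224, -0.2412, 0.1947]
eef_rot: [0.757, 0.653, -0.0, -0.0]
ft_force: [0.3, -0.7, -1.8]
opening: 0.267
gripper_force: 59.1
```

```bash
python3 go.py 4
```

```text
27.85 [ 0.4224 -0.2412  0.1947] z [-2.e-04  1.e-04 -1.e+00] y [ 9.892e-01 -1.463e-01 -2.000e-04] q [-0.54  0.59  2.03  0.    0.52 -0.4 ] F [ 0.3 -0.7 -1.8]
4 tool shift mm [-0.4  0.5 -0. ]
```

servo_tool:
  plan:
    - [0, 0, 0, 0, 0.4, 1, 0]
    - [0, 0, 0, 0, 0, 1, 0]
    - [0, 0, 0, 0, 0, 0, 0]
    - [0, 0, 0, 0, 0, 0, 0]

```text
time: 28.25
ee_pos: [0.4229, -0.2413, 0.1929]
eef_rot: [0.757, 0.653, 0.0, 0.0]
ft_force: [-0.8, 0.9, 3.1]
opening: 0.271
gripper_force: 59.7
```

servo_tool:
  plan:
    - [0, 0, 0, 0, 0, 0, 0.3]
    - [0, 0, 0, 0, 0, 0, 0.4]
    - [0, 0, 0, 0, 0, 0, 0.6]
    - [0, 0, 0, 0, 0, 0, 1]
    - [0, 0, 0, 0, 0, 0, 1]
    - [0, 0, 0, 0, 0, 0, 1]
    - [0, 0, 0, 0, 0, -20, 1]
    - [0, 0, 0, 0, 0, -40, 1]
    - [0, 0, 0, 0, 0, -45, 1]
    - [0, 0, 0, 0, 0, -45, 1]
    - [0, 0, 0, 0, 0, -40, 1]
    - [0, 0, 0, 0, 0, 0, 1]

```text
time: 29.45
ee_pos: [0.4242, -0.242, 0.3881]
eef_rot: [0.757, 0.653, 0.002, 0.005]
ft_force: [0.1, -0.9, -0.1]
opening: 1.004
gripper_force: 0.0
```

servo_tool:
  plan:
    - [0, 0, 0, -40, 0, 0, 1]
    - [0, 0, 0, -45, 0, 0, 1]
    - [0, 0, 0, -45, 0, 0, 1]
    - [0, 0, 0, -45, 0, 0, 1]
    - [0, 0, 0, -45, 0, 0, 1]
    - [0, 0, 0, -45, 0, 0, 1]
    - [0, 0, 0, -30, 0, 0, 1]
    - [0, 0, 0, 0, 0, 0, 1]
    - [0, 0, 0, 0, 0, 0, 1]
    - [0, 0, 0, 0, 0, 0, 1]

```text
time: 30.45
ee_pos: [0.3797, -0.5319, 0.3818]
eef_rot: [0.757, 0.654, 0.0, -0.001]
ft_force: [-0.6, -0.3, -0.5]
opening: 1.0
gripper_force: 0.0
```

```bash
python3 go.py
python3 - <<'E'
from station import viewer
import cv2,numpy as np,pickle
d={n:viewer.snapshot(n) for n in("scene","top")};pickle.dump(d,open("s1.pkl","wb"))
a=d["scene"]["frame"][160:400,170:450];b=d["top"]["frame"][180:340,160:440]
cv2.imwrite("pics/f.png",cv2.resize(np.vstack([a,b]),None,fx=1.5,fy=1.5,interpolation=2))
E
```

```text
30.45 [ 0.3797 -0.5319  0.3818] z [-0.001   0.0018 -1.    ] y [ 0.9893 -0.1458 -0.0012] q [-0.97  0.49  1.58  0.    1.07 -0.82] F [-0.6 -0.3 -0.5]
```

View pics/f.png

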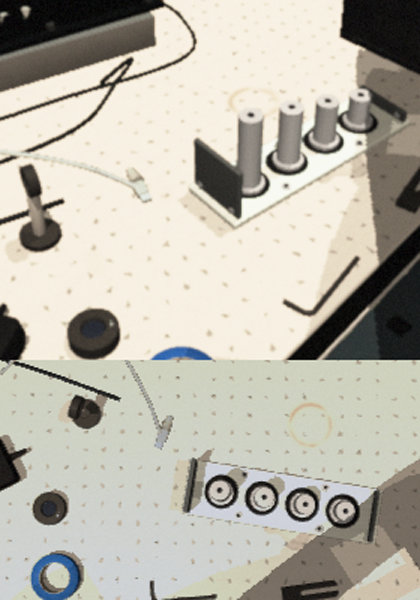

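All four posts stand upright in descending order from the tall end, at about (220,490) to (342,510) in the lower view, and the lens and sensor have not moved. I check how well they are centred on the pads, then hand in if it is good.

Run:
```python
import pickle;from h import *
from station import r
d=pickle.load(open("s1.pkl","rb"));T=d["top"]
pads=[(.448,-.0791),(.4402,-.1339),(.4318,-.1882),(.4238,-.2427)]
ok=True
for p,h in zip(pads,(.098,.080,.063,.046)):
    X=T["mtx"]@(T["R"]@[*p,h]+T["t"]);q=X[:2]/X[2]
    c=hole(T["frame"],q,4);e=(onplane(T,c,h)[:2]-p)*1e3;print(c.round(1),e.round(1));ok&=np.hypot(*e)<4
if ok: print(r.finish_job())
```

```text
[305.9 266.3] [-1.3  0.1]
[335.7 270.9] [-0.9 -1.2]
[363.1 275.8] [-0.7 -0.2]
[389.9 280.2] [-0.3  0.7]
the job is handed in; nothing more can be done
None
```

The job is handed in: all four posts stand upright on the rack, tallest to shortest from the tall end plate and each within about 1.5 mm of its pad centre, with the lens mount and sensor left where they were, at about 30.5 s on the clock.

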